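# Draw a blind plug out of a bearing housing with a puller rod

## Robot

A 6-joint arm with a two-finger parallel gripper is mounted at the origin on a cart in front of the work surface, level with it; the furniture and walls round the work are solid. World frame = base frame: x ahead of the robot, y to its left, z up, the work surface at z = 0. Lengths are in m, angles in degrees, forces in N, time in s.
With the tool pointing down it reaches from about 0.3 to 0.75 m from the base axis. Payload 8.5 kg.
Tool frame: the origin (TCP) lies at the very end of the fingers, on their centre line; the grasp point (between the pads) lies env.pinch_z behind it (env.pinch_z is the distance from the TCP to the grasp point, in m); z points along the fingers, y is the line along which they close (so a half turn about z gives the same grasp; the last joint's range is limited). The gripper opens to 85 mm and grips with 20 to 120 N. Pads are 22 mm wide; open, the fingers measure 114 mm over their backs; the gripper's body (76 mm by 85 mm) begins 54 mm behind the grasp point. The pads swing forward as they close: fully open they stand 13 mm farther back than shut.
Start: joints at [-84.586, 21.807, 74.336, -0, 83.858, -12.336], TCP at [0.168, -0.524, 0.231] pointing down, gripper open.
Joint ranges: [-178.18, 178.18], [-50.72, 133.34], [12.68, 142.11], [-81.47, 261.47], [9.98, 163.14], [-165.26, 165.26]. Speed limits (degrees/s): [136.94, 136.94, 180, 180, 180, 180].

## Interface

Orientations are given as a 3x3 rotation matrix whose columns are the frame's x, y, z axes.
In Python, from rig import telemetry, get_image, env gives the robot as it stands. The module is installed in compiled form; this text tells all that it offers.
- The arm moves only by the tool apply_moves, never from a script. Its argument "series" is a list of rows, each a list of 7 numbers: the shift along the tool's x, y, z in mm, then the turn, a rotation vector about the tool's x, y, z in degrees, then the opening, from 0 (shut) to 1 (fully open). A call has 1 to 12 rows; each row shifts and turns the commanded pose from where the row before left it, along the tool's axes as they then stand; what a row does not reach is not made up. A row lasts 1/8 s, in which the tool goes at most 62.5 mm and 10.7 degrees, less where a joint would pass 70% of its speed; a pose out of reach is approached as far as the arm can. A call with a gripper value outside its range is refused whole. The fingers move at their own pace and stop on an object; "grip_force" is the grip in N (left out, the last holds). Time passes only in rows, so rows that do not move let the fingers close. It gives the time, the measured TCP pose, the force, the opening and the grip force at its end, in the units of the state.
- telemetry.observe(): the state, without advancing time (a new reading comes with each control period).
- get_image(name): name is "side" or "top" or "wrist"; returns a dict with "frame" (480x640x3 uint8, red, green, blue), "z_map" (480x640 float32, m along the optical axis (not along the pixel's ray), 0 where there is no reading), "vertical_fov" (degrees; the focal length in pixels is half the picture's height over the tangent of half this angle, whatever the lens; pixels are square), "cx", "cy" (the principal point, pixels), "eye" and "attitude" of the camera in the world; the wrist camera has in their place "mount" (4x4, takes a point from camera to tool coordinates, whose origin is the TCP and whose axes are the flange's). Camera axes: x right, y up, looking along -z (the intrinsics and any distortion apply to the point x, -y, -z); pixel columns grow to the right and rows downward; lengths in m; the calibration is good to about 2 mm. A picture is of the moment at which its call begins: read the wrist's pose just before it.
- env.close_job(): hands the job in; it is judged then, once.
The state is a dict: "time_s": time; "q": joint angles; "qvel": joint speeds; "joint_efforts": joint torques, N m; "position": TCP position; "tool_rot": TCP orientation; "ft_force": force on the tool from outside, world axes, zero at the start; "wrist_torque": the same for the moment, N m; "grip_width": finger opening in m; "gripper_force": force on a finger pad.
Only numpy, scipy, OpenCV 4.12 (cv2) and the standard library are available. Lean on these libraries where they do the work, as an engineer would, in place of code of your own. Each camera call takes 0.05 s, during which the arm holds its last target. There are 200 camera calls.

## Task

Take the puller rod out of its wooden stand by the red T-handle and thread it into the tapped blind plug in the green bearing housing: ease its two lugs into the slot, press down until the collar is home on the plug, then turn clockwise until it comes up snug against its sprung stop, without forcing it or twisting the plug in its bore. Then pull the plug straight up out of the bore, stand it, still on the rod, upright in the blue tray and let go; leave the other things on the bench alone.

Things in the scene. Friction and masses are not known exactly. Their poses are not given: they have to be found in the camera images.
- handle_grip (a point): Centre of the puller rod's red T-handle: a level bar 64 mm long (its x), 14 mm wide (y), 16 mm high; z points up the rod. Grasp across the 14 mm. It slides up to 12 mm down the rod against a spring (1.5 N to start, 0.5 N more per mm, 7.5 N at the bottom, then rigid) and is rigid when pulled up or turned. Unsprung it lies 90 mm above the rod's foot.
- rod: Puller rod (0.17 kg with handle), origin on its axis at the foot, z up. Two lugs at the foot form a cross-bar 23 mm long (x, parallel to the T-handle), 6 mm wide, 5 mm high; above it a 7 mm shank; a dark collar, 37 mm wide, has its underside 15.7 mm above the foot. At the start it hangs by the collar in the stand's hole.
- rod_stand: Fixed wooden block 75 x 75 x 30 mm with a 29 mm through hole that holds the rod; origin at the centre of its underside.
- plug: Aluminium blind plug, 40 mm wide, 40 mm high, 0.15 to 0.28 kg, origin at the centre of its underside. Spring segments in the bore hold it by friction: 12 to 22 N to draw it the first 20 mm. Over about 0.25 N m twists it (less once it is being drawn, so ease the turning off first); turning the rod under light pressure, short of the stop, takes less than 0.06 N m.
- plug_mouth (a point): Centre of the plug's upper rim; axes as the plug's. Round recess 25.4 mm wide, 3 mm deep, chamfered to 31 mm; its floor is a brass insert with a straight slot across, 9 mm wide, along the plug's x within 0.5 rad either way (varies, not measured: feel or see it). Lugs in the slot, the foot goes 15.7 mm below the rim till the collar is home. Then the thread turns clockwise from above.
- housing: Fixed green bearing housing: foot 110 x 90 x 12 mm with bolts, round boss 68 mm in diameter and 50 mm high; origin at the centre of its underside on the bench.
- bore_mouth (a point): Centre of the bore's mouth at the top of the boss, 50 mm above the bench. The bore is 42 mm wide and 38 mm deep, vertical, blind; at the start the plug stands on its floor and 2 mm proud of the boss, its x axis along the housing's.
- tray: Fixed blue tray, 150 (x) x 130 (y) x 25 mm outside, walls and floor 6 mm thick; origin at the centre of its underside.
- nail_tin: Bystander: empty food tin, 74 mm wide, 96 mm high, origin at the underside.
- screw_box: Bystander: small green card box, 60 x 87 x 46 mm, origin at the underside.
- cork_block: Bystander: cork sanding block, 63 x 110 x 34 mm, origin at the underside.
- tape_roll: Bystander: roll of paper tape lying flat, 109 mm wide, 25 mm high, origin at the underside.
- stop_ring (a joint): Sprung stop of the thread, hidden inside the plug: 0 at rest. The lugs meet it 0.79 rad clockwise of the slot (give or take 0.15 rad of play); pushed on, it gives up to 0.15 rad, the torque rising from 0.05 N m at first touch to 0.17 N m at 0.15 rad, then it is hard. The thread is tight once it has given way by more than 0.05 rad.
There are look-alikes about, which are no part of the job. What is shaped like the rod but yellow is not meant.

How it is judged (in metres and radians):
On the way, in this order (a step that is already met when the one before it is completed fails the run):
1. the rod's lugs are down through the slot: foot more than 12.5 mm below the plug's rim, the plug still down in its bore (z of rod in the frame of plug_mouth below -0.0125 m and horizontal distance between rod and plug_mouth below 0.005 m and distance between plug_mouth and bore_mouth below 0.006 m), for 0.1 s.
2. the rod is threaded tight: collar on the plug (foot more than 14 mm below the rim) and the sprung stop pushed more than 0.05 rad, the plug still down in its bore (z of rod in the frame of plug_mouth below -0.014 m and value of joint stop_ring above 0.05 rad and distance between plug_mouth and bore_mouth below 0.006 m), for 0.1 s.
3. the plug hangs on the rod clear above the bore (z of plug_mouth in the frame of bore_mouth above 0.045 m and z of rod in the frame of plug_mouth below -0.01 m), for 0.2 s.
At the end, for the whole second after the job is handed in: The plug stands upright (within 0.1 rad) on the tray's floor, wholly inside its walls, with the rod still in it (foot more than 10 mm below the rim, within 0.2 rad of upright), both at rest and released (x of plug in the frame of tray between -0.05 and 0.05 m and y of plug in the frame of tray between -0.04 and 0.04 m and height (world z) of plug below 0.01 m and angle between plug's own z axis and vertical below 0.1 rad and angle between rod's own z axis and vertical below 0.2 rad and z of rod in the frame of plug_mouth below -0.01 m and linear speed of each of plug, rod below 0.02 m/s); the robot touches nothing.
It fails at once if the rod is forced on the plug (contact force over 45 N) (contact force between rod and plug above 45 N).
It fails at once if the plug, while seated (not yet drawn by 3 mm), is twisted in its bore by more than 0.07 rad (angle between the x axis of plug and the x axis of housing, either way round above 0.07 rad and distance between plug_mouth and bore_mouth below 0.005 m).
It fails at once if the rod leans more than 0.2 rad while it is in the plug and the plug is in the bore (angle between rod's own z axis and vertical above 0.2 rad and z of rod in the frame of plug_mouth below -0.005 m and z of plug_mouth in the frame of bore_mouth below 0.025 m and horizontal distance between plug_mouth and bore_mouth below 0.02 m).
It fails at once if a bystander is moved by more than 30 mm (distance of any of nail_tin, screw_box, cork_block, tape_roll from where it was at the start of the episode above 0.03 m).
It also fails if it takes over 72 s, if anything falls off the work surface, if the arm or the gripper's body presses on something with over 40 N, if the wrist force passes 120 N, or if a joint passes its speed limit or range.

## Working session

There is one attempt and no reset: what is moved stays moved. The work goes in short steps, Python scripts to look and compute and a tool call to move; the robot and the scene stay as the last step left them, time stands still between calls to the robot, and variables do not carry over. Pictures are saved under pics/ and viewed, at most 10 in all, crops included, and the job is handed in when it is done.

Besides the shell and the picture viewer there is one more tool, called after "Call:" as name([rows], argument=value, ...), one row to a line, values as JSON. apply_moves: Moves the arm, as the interface text tells. Its arguments: {"type":"object","properties":{"series":{"type":"array"},"grip_force":{"type":"number"}},"required":["series"]}

```bash
mkdir -p pics; ls; cat > h.py <<'E'
import numpy as np, cv2
from rig import telemetry, get_image, env
def cam(name):
    s=telemetry.observe(); im=get_image(name)
    im['s']=s; f=240/np.tan(np.radians(im['vertical_fov'])/2); im['f']=f
    if name=='wrist':
        T=np.eye(4);T[:3,:3]=np.array(s['tool_rot']).reshape(3,3);T[:3,3]=s['position'];M=T@np.array(im['mount'])
        im['R'],im['o']=M[:3,:3],M[:3,3]
    else: im['R'],im['o']=np.array(im['attitude']).reshape(3,3),np.array(im['eye'])
    return im
def ray(im,u,v):
    d=np.stack([(np.asarray(u,float)-im['cx'])/im['f'],-(np.asarray(v,float)-im['cy'])/im['f'],-np.ones(np.shape(u))],-1)
    return d@im['R'].T
def onplane(im,u,v,z):
    d=ray(im,u,v); return im['o']+d*((z-im['o'][2])/d[...,2])[...,None]
def pts(im):
    v,u=np.mgrid[0:480,0:640]; return im['o']+ray(im,u,v)*im['z_map'][...,None]
def save(im,n): cv2.imwrite('pics/'+n,cv2.cvtColor(im['frame'],cv2.COLOR_RGB2BGR))
E
python3 - <<'E'
from h import *
for n in('top','side'):
    i=cam(n);save(i,n+'0.png');np.savez(''+n+'.npz',**{k:v for k,v in i.items() if k!='s'})
    print(n,[k for k in i],i['vertical_fov'],i['cx'],i['cy'],i['o'].round(3),i['R'].round(3))
s=telemetry.observe();print(s,env.pinch_z)
E
```

```text
pics
top ['frame', 'z_map', 'vertical_fov', 'cx', 'cy', 'eye', 'attitude', 's', 'f', 'R', 'o'] 44.99461299193197 322.4694511343703 252.3316555883938 [0.411 0.046 1.916] [[-0.019  0.997 -0.069]
 [-1.    -0.019 -0.001]
 [-0.003  0.069  0.998]]
side ['frame', 'z_map', 'vertical_fov', 'cx', 'cy', 'eye', 'attitude', 's', 'f', 'R', 'o'] 51.619234018175156 311.3665306936978 235.72376612074476 [0.087 1.154 0.822] [[-0.924  0.212 -0.32 ]
 [-0.383 -0.479  0.79 ]
 [ 0.014  0.852  0.523]]
{'time_s': 0.1, 'q': array([-8.45845655e+01,  2.18398917e+01,  7.43778007e+01,  1.90729135e-03,
        8.38583520e+01, -1.23355380e+01]), 'qvel': array([ 0.11655572, -0.05089407, -0.09277979,  0.10257069,  0.00989522,
        0.03826692]), 'joint_efforts': array([ 4.55511297e-03, -4.49220264e+01, -2.31657547e+01, -1.15909265e-04,
        3.62291372e-03,  1.71100476e-05]), 'position': array([ 0.16766874, -0.52356084,  0.230763  ]), 'tool_rot': array([[ 9.52391732e-01,  3.04876992e-01, -9.23090391e-05],
       [ 3.04876842e-01, -9.52390864e-01,  1.32442378e-03],
       [ 3.15872052e-04, -1.28951315e-03, -9.99999119e-01]]), 'ft_force': array([-1.07071842, -0.55795771, -0.43781056]), 'wrist_torque': array([-0.00497316, -0.04399046,  0.00628435]), 'gripper_force': 0.0, 'grip_width': 0.08543970893444126} 0.0187
```

View pics/top0.png

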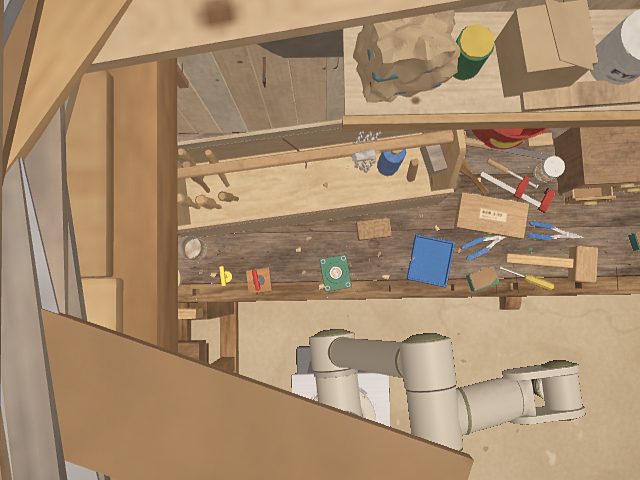

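View pics/side0.png

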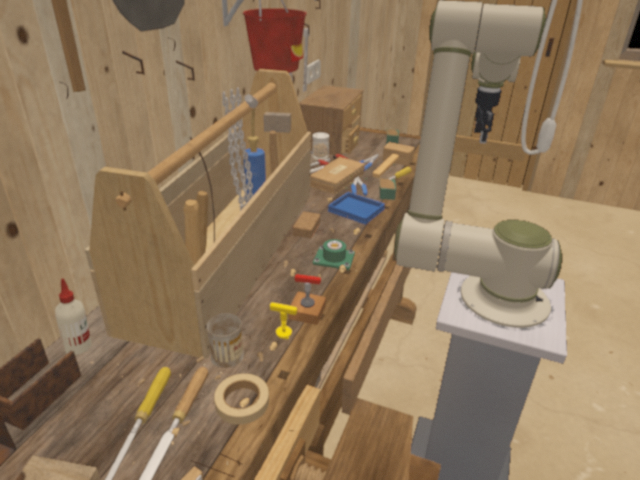

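Top view: the red T-handle rod in its wooden stand is at (259,280) and the yellow look-alike at (225,276). The green housing with the plug is at (336,272), the blue tray at (431,260). In the side view the red rod is at (307,280) and the yellow one at (284,310). The rod meant is the red one in the wooden block; I'll confirm it in a wrist view on the way.

```bash
python3 - <<'E'
import numpy as np,cv2
from h import ray
for n,boxes in (('top',dict(red=(240,262,275,298),green=(315,250,360,295),blue=(400,230,460,290),wood=(240,262,275,298),yellow=(210,262,238,290),tin=(178,232,208,262),box=(466,262,500,295))),('side',dict(red=(285,265,330,290),green=(310,235,360,270),blue=(325,185,390,225)))):
    im=dict(np.load(n+'.npz',allow_pickle=True)); f=im['frame']; hsv=cv2.cvtColor(f,cv2.COLOR_RGB2HSV).astype(int);H,S,V=hsv[...,0],hsv[...,1],hsv[...,2]
    v,u=np.mgrid[0:480,0:640]; P=im['o']+ray(im,u,v)*im['z_map'][...,None]
    M=dict(red=((H<6)|(H>174))&(S>170),green=(H>60)&(H<95)&(S>80),blue=(H>100)&(H<125)&(S>120),wood=(H>7)&(H<18)&(S>90),yellow=(H>24)&(H<33)&(S>180),tin=H>=0,box=(H>50)&(H<95)&(S>60))
    for k,b in boxes.items():
        m=np.zeros((480,640),bool);m[b[1]:b[3],b[0]:b[2]]=1;m&=M[k]&(im['z_map']>0)
        p=P[m]; r=cv2.minAreaRect(np.argwhere(m)[:,::-1].astype(np.float32))
        print(n,k,m.sum(),'med',np.median(p,0).round(3),'zpct',np.percentile(p[:,2],[5,50,95]).round(3),'rect',np.round(r[0],1),np.round(r[1],1),round(r[2],1),'xr',np.percentile(p[:,0],[2,98]).round(3),'yr',np.percentile(p[:,1],[2,98]).round(3))
        c=cv2.boxPoints(r); 
        z=dict(red=.12,green=.012,blue=.025).get(k,.03)
        d=ray(im,c[:,0],c[:,1]);print((im['o']+d*((z-im['o'][2])/d[:,2])[:,None])[:,:2].round(3).tolist())
E
```

```text
top red 66 med [0.453 0.259 0.113] zpct [0.106 0.113 0.119] rect [255.6 279.7] [19.6  4.2] 77.9 xr [0.425 0.484] yr [0.248 0.27 ]
[[0.483, 0.27], [0.485, 0.257], [0.426, 0.245], [0.423, 0.258]]
top green 73 med [0.476 0.017 0.014] zpct [0.005 0.014 0.053] rect [335.1 272.4] [31.9 26.5] 80.1 xr [0.422 0.53 ] yr [-0.039  0.058]
[[0.521, 0.06], [0.534, -0.026], [0.431, -0.042], [0.417, 0.044]]
top blue 1725 med [ 0.508 -0.305  0.007] zpct [-0.001  0.007  0.027] rect [430.3 260.3] [40.  45.1] 11.3 xr [0.435 0.582] yr [-0.37  -0.237]
[[0.451, -0.223], [0.595, -0.256], [0.567, -0.383], [0.423, -0.35]]
top wood 786 med [0.436 0.264 0.02 ] zpct [-0.006  0.02   0.037] rect [257.  279.5] [35. 34.] 90.0 xr [0.4   0.509] yr [0.212 0.323]
[[0.515, 0.318], [0.513, 0.208], [0.399, 0.209], [0.401, 0.319]]
  return _methods._mean(a, axis=axis, dtype=dtype,
  ret = um.true_divide(
Traceback (most recent call last):
IndexError: index -1 is out of bounds for axis 0 with size 0
```

```bash
cat >> h.py <<'E'
def yawof(s): R=np.array(s['tool_rot']).reshape(3,3); return np.degrees(np.arctan2(R[1,0],R[0,0]))
def plan(p,yaw,g,n,via=None):
    """rows from the present pose to p,yaw (tool kept down), yaw turned by the signed amount yaw-now given as 'yaw' absolute unwrapped"""
    s=telemetry.observe(); P=[np.array(s['position'])]; y0=yawof(s); W=[P[0]]+([np.array(via)] if via is not None else [])+[np.array(p)]
    L=np.r_[0,np.cumsum([np.linalg.norm(b-a) for a,b in zip(W,W[1:])])]; rows=[];c=P[0].copy();y=y0
    for i in range(1,n+1):
        t=L[-1]*i/n; q=np.array([np.interp(t,L,[w[k] for w in W]) for k in range(3)]) if L[-1]>0 else np.array(p)
        a=np.radians(y); d=q-c; l=np.array([np.cos(a)*d[0]+np.sin(a)*d[1], np.sin(a)*d[0]-np.cos(a)*d[1], -d[2]])*1000
        l=np.round(l,1); dy=round(-(y0+(yaw-y0)*i/n-y),2)
        rows.append([*l.tolist(),0,0,dy,g])
        l/=1000; c=c+np.array([np.cos(a)*l[0]+np.sin(a)*l[1],np.sin(a)*l[0]-np.cos(a)*l[1],-l[2]]); y-=dy
    print('now',P[0].round(4),round(y0,2)); print(str(rows).replace(' ',''))
E
python3 - <<'E'
from h import *
i=cam('wrist');print(i['mount'],i['vertical_fov'],i['cx'],i['cy'])
plan([0.40,0.23,0.25],191.5,1,18,via=[0.47,-0.2,0.27])
E
```

```text
[[ 5.24594963e-05  9.65309622e-01  2.61107892e-01  6.69276054e-02]
 [ 9.99998424e-01  4.12730110e-04 -1.72676420e-03 -2.91989298e-04]
 [-1.77462919e-03  2.61107571e-01 -9.65308079e-01 -1.42177403e-01]
 [ 0.00000000e+00  0.00000000e+00  0.00000000e+00  1.00000000e+00]] 65.82283143799397 318.1599879106013 236.11033588673803
now [ 0.1677 -0.5236  0.2309] 17.75
[[42.5,-23.8,-4.3,0,0,np.float64(-9.65),1],[46.0,-16.3,-4.3,0,0,np.float64(-9.66),1],[48.0,-8.3,-4.3,0,0,np.float64(-9.65),1],[48.7,-0.2,-4.3,0,0,np.float64(-9.65),1],[48.1,7.9,-4.3,0,0,np.float64(-9.65),1],[46.1,16.0,-4.3,0,0,np.float64(-9.66),1],[42.7,23.4,-4.4,0,0,np.float64(-9.65),1],[38.2,30.2,-4.3,0,0,np.float64(-9.65),1],[32.6,36.3,-4.3,0,0,np.float64(-9.65),1],[46.7,7.7,1.7,0,0,np.float64(-9.66),1],[47.2,12.7,2.2,0,0,np.float64(-9.65),1],[44.4,20.4,2.3,0,0,np.float64(-9.65),1],[40.4,27.6,2.2,0,0,np.float64(-9.66),1],[35.1,33.9,2.3,0,0,np.float64(-9.65),1],[29.0,39.4,2.2,0,0,np.float64(-9.65),1],[22.0,43.7,2.3,0,0,np.float64(-9.65),1],[14.3,46.7,2.2,0,0,np.float64(-9.66),1],[6.3,48.5,2.3,0,0,np.float64(-9.65),1]]
```

Call:
apply_moves([
  [42.5,-23.8,-4.3,0,0,-9.65,1],
  [46.0,-16.3,-4.3,0,0,-9.66,1],
  [48.0,-8.3,-4.3,0,0,-9.65,1],
  [48.7,-0.2,-4.3,0,0,-9.65,1],
  [48.1,7.9,-4.3,0,0,-9.65,1],
  [46.1,16.0,-4.3,0,0,-9.66,1],
  [42.7,23.4,-4.4,0,0,-9.65,1],
  [38.2,30.2,-4.3,0,0,-9.65,1],
  [32.6,36.3,-4.3,0,0,-9.65,1],
  [46.7,7.7,1.7,0,0,-9.66,1],
  [47.2,12.7,2.2,0,0,-9.65,1],
  [44.4,20.4,2.3,0,0,-9.65,1],
])

```text
time_s: 1.65
position: [0.4467, -0.0582, 0.2636]
tool_rot: [[-0.693, 0.721, -0.0], [0.721, 0.693, 0.0], [0.0, -0.0, -1.0]]
ft_force: [0.3, 0.2, 0.1]
grip_width: 0.0854
gripper_force: 0.0
```

```bash
python3 - <<'E'
from h import *
import pickle
i=cam('wrist');save(i,'w1.png');pickle.dump(i,open('w1.pkl','wb'))
plan([0.40,0.23,0.25],191.5-360,1,6)
E
```

```text
now [ 0.4451 -0.0537  0.2637] 134.47
[[39.0,27.8,2.3,0,0,np.float64(50.49),1],[46.2,-12.5,2.3,0,0,np.float64(50.5),1],[19.9,-43.6,2.2,0,0,np.float64(50.49),1],[-21.0,-43.0,2.3,0,0,np.float64(50.5),1],[-46.5,-11.1,2.3,0,0,np.float64(50.49),1],[-38.2,28.9,2.3,0,0,np.float64(50.5),1]]
```

View pics/w1.png

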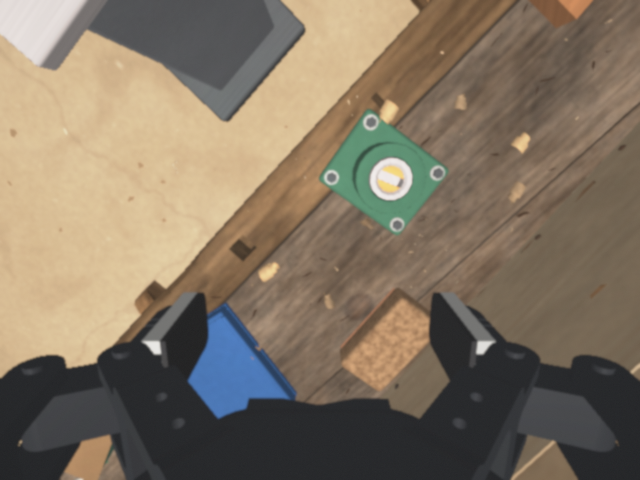

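The wrist view shows the green housing with its foot corners around (383,172) and the white plug ring at (390,179), with a pale slot across the brass. At bottom left is the tray, at (390,345) the cork block. I'll work out the plug's position and move the camera over it for the slot.

```bash
python3 - <<'E'
from h import *
import pickle
i=pickle.load(open('w1.pkl','rb'))
print(onplane(i,390.,179.,.052))
b=onplane(i,np.array([371,331,397,437.]),np.array([122,177,224,173.]),.016);print(b.round(4),b.mean(0))
p=onplane(i,390.,179.,.052)
# camera tilted 15deg: put plug on the optical axis-ish; yaw goes to 170
yaw=np.radians(170);ex=np.array([np.cos(yaw),np.sin(yaw),0])
# TCP z .15 -> camera z .292, height above plug .24
plan(p-[0,0,p[2]]-ex*(0.067-0.03)+[0,0,.15],170,1,5)
E
```

```text
[0.47848527 0.00814895 0.052     ]
[[ 0.4309  0.0358  0.016 ]
 [ 0.4404 -0.0313  0.016 ]
 [ 0.527  -0.0179  0.016 ]
 [ 0.517   0.0482  0.016 ]] [0.47885391 0.00870499 0.016     ]
now [ 0.4451 -0.0537  0.2637] 134.47
[[-1.9,17.7,22.7,0,0,np.float64(-7.11),1],[-4.0,17.4,22.8,0,0,np.float64(-7.1),1],[-6.2,16.7,22.7,0,0,np.float64(-7.11),1],[-8.2,15.9,22.7,0,0,np.float64(-7.11),1],[-10.1,14.7,22.8,0,0,np.float64(-7.1),1]]
```

Call:
apply_moves([
  [-1.9,17.7,22.7,0,0,-7.1,1],
  [-4,17.4,22.8,0,0,-7.1,1],
  [-6.2,16.7,22.7,0,0,-7.1,1],
  [-8.2,15.9,22.7,0,0,-7.1,1],
  [-10.1,14.7,22.8,0,0,-7.1,1],
  [0,0,0,0,0,0,1],
  [0,0,0,0,0,0,1],
])

```text
time_s: 2.58
position: [0.5178, -0.0057, 0.1509]
tool_rot: [[-0.981, 0.192, 0.0], [0.192, 0.981, -0.0], [-0.001, -0.0, -1.0]]
ft_force: [0.0, -0.2, -0.1]
grip_width: 0.0858
gripper_force: 0.0
```

```bash
python3 - <<'E'
from h import *
import pickle
i=cam('wrist');pickle.dump(i,open('w2.pkl','wb'))
d=np.array([.4785,.0084,.052])-i['o'];c=d@i['R'];u=int(i['cx']+i['f']*c[0]/-c[2]);v=int(i['cy']+i['f']*c[1]/c[2]);print(u,v)
cr=i['frame'][v-45:v+45,u-60:u+60];cv2.imwrite('pics/w2c.png',cv2.resize(cv2.cvtColor(cr,cv2.COLOR_RGB2BGR),(720,540),interpolation=cv2.INTER_CUBIC)); print(u-60,v-45)
E
```

```text
327 174
267 129
```

View pics/w2c.png

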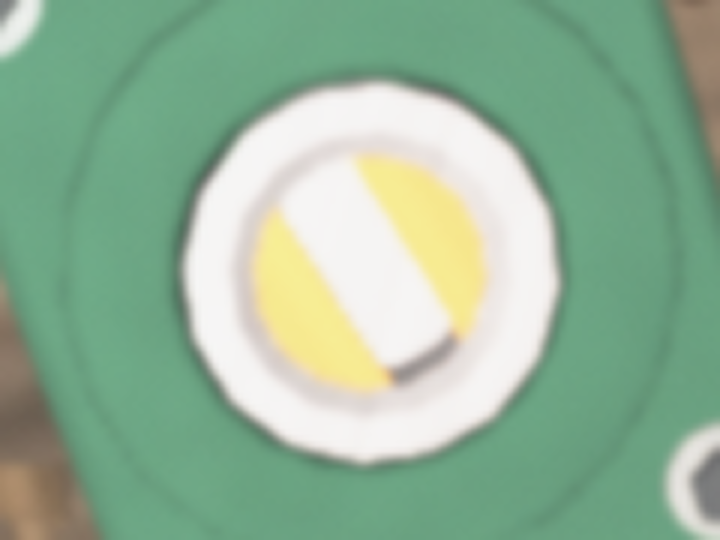

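The enlarged crop shows the aluminium ring, centre about (371,272) in the crop, and the brass floor with the slot running from upper left (318,185) to lower right (425,360).

```bash
python3 - <<'E'
from h import *
import pickle
i=pickle.load(open('w2.pkl','rb'));f=i['frame'];hsv=cv2.cvtColor(f,cv2.COLOR_RGB2HSV).astype(int)
x0,y0=267,129
sub=np.zeros((480,640),bool);sub[y0:y0+90,x0:x0+120]=1
# slot angle from the edge pixels seen in the crop (scale 6)
def w(a,b,z): return onplane(i,x0+(np.array([a[0],b[0]])+.5)/6-.5,y0+(np.array([a[1],b[1]])+.5)/6-.5,z)
for a,b in(((281,212),(391,383)),((357,158),(458,335))):
    p=w(a,b,.049);d=p[1]-p[0];print(p.round(4)[:,:2],np.degrees(np.arctan2(d[1],d[0])))
ym=(hsv[...,0]>18)&(hsv[...,0]<32)&(hsv[...,1]>70)&sub
n,l,st,ce=cv2.connectedComponentsWithStats(ym.astype(np.uint8))
for k in range(1,n):
    if st[k,4]>100:
        v,u=np.where(l==k);p=onplane(i,u,v,.049)[:,:2];c=p.mean(0);e=np.linalg.eigh(np.cov((p-c).T))[1][:,1];print('seg',st[k,4],c,np.degrees(np.arctan2(e[1],e[0])))
v,u=np.where(ym);p=onplane(i,u,v,.049);(cx,cy),r=cv2.minEnclosingCircle(p[:,:2].astype(np.float32)*1000);print('brass circle',cx,cy,r)
g=(hsv[...,1]<60)&(hsv[...,2]>150)&sub
n,l,st,ce=cv2.connectedComponentsWithStats(g.astype(np.uint8));k=[k for k in range(1,n) if l[y0+10:y0+80,x0+15:x0+110].ravel().tolist().count(k)>300]
for k in k:
    v,u=np.where(l==k);p=onplane(i,u,v,.052);h=cv2.convexHull(p[:,:2].astype(np.float32)*1000);(a,b),ax,an=cv2.fitEllipse(h);print('rim',a,b,ax)
print('yaw',yawof(i['s']))
plan([0.40,0.23,0.22],190.5,1,7)
E
```

```text
[[0.4707 0.0007]
 [0.4912 0.009 ]] 21.99196161743056
[[0.4667 0.0098]
 [0.4874 0.0172]] 19.457238656758058
seg 284 [0.47599125 0.01636958] -158.6366532014054
seg 298 [0.48215216 0.00155681] -157.02432320266126
brass circle 479.046630859375 8.787694931030273 12.442535400390625
rim 479.1028747558594 9.051837921142578 (40.379783630371094, 41.0073356628418)
yaw 168.95549505166278
now [ 0.5178 -0.0058  0.1511] 168.96
[[23.0,29.8,-9.8,0,0,np.float64(-3.08),1],[21.3,31.1,-9.9,0,0,np.float64(-3.07),1],[19.6,32.1,-9.8,0,0,np.float64(-3.08),1],[17.9,33.1,-9.8,0,0,np.float64(-3.08),1],[16.1,34.1,-9.9,0,0,np.float64(-3.07),1],[14.3,34.8,-9.8,0,0,np.float64(-3.08),1],[12.3,35.6,-9.9,0,0,np.float64(-3.08),1]]
```

```bash
python3 - <<'E'
from h import *
plan([0.454,0.2575,0.22],191,1,6)
E
```

```text
now [ 0.5178 -0.0058  0.1511] 168.96
[[18.8,41.0,-11.5,0,0,np.float64(-3.67),1],[16.2,42.2,-11.5,0,0,np.float64(-3.68),1],[13.5,43.1,-11.4,0,0,np.float64(-3.67),1],[10.6,43.8,-11.5,0,0,np.float64(-3.67),1],[7.8,44.5,-11.5,0,0,np.float64(-3.68),1],[5.0,44.9,-11.5,0,0,np.float64(-3.67),1]]
```

Call:
apply_moves([
  [18.8,41,-11.5,0,0,-3.7,1],
  [16.2,42.2,-11.5,0,0,-3.7,1],
  [13.5,43.1,-11.4,0,0,-3.7,1],
  [10.6,43.8,-11.5,0,0,-3.7,1],
  [7.8,44.5,-11.5,0,0,-3.7,1],
  [5,44.9,-11.5,0,0,-3.7,1],
  [0,0,0,0,0,0,1],
  [0,0,0,0,0,0,1],
])

```text
time_s: 3.62
position: [0.4532, 0.257, 0.2195]
tool_rot: [[-0.981, -0.194, 0.001], [-0.194, 0.981, -0.0], [-0.001, -0.0, -1.0]]
ft_force: [0.3, -0.3, -0.1]
grip_width: 0.0853
gripper_force: 0.0
```

```bash
python3 - <<'E'
from h import *
import pickle
i=cam('wrist');pickle.dump(i,open('w3.pkl','wb'));f=i['frame'];hsv=cv2.cvtColor(f,cv2.COLOR_RGB2HSV).astype(int)
m=((hsv[...,0]<6)|(hsv[...,0]>174))&(hsv[...,1]>150)
n,l,st,ce=cv2.connectedComponentsWithStats(m.astype(np.uint8));k=1+np.argmax(st[1:,4]);v,u=np.where(l==k)
r=cv2.minAreaRect(np.c_[u,v].astype(np.float32));print(r,st[k])
pz=pts(i)[v,u];print('z',np.percentile(pz[:,2],[5,50,95]))
t=pz[:,2]>np.percentile(pz[:,2],50)-.004
p=onplane(i,u,v,.1123)[:,:2];
print('top pts',t.mean(),p[t].mean(0)); rr=cv2.minAreaRect(p[t].astype(np.float32)*1000);print(rr); e=np.linalg.eigh(np.cov(p[t].T))[1][:,1];print(np.degrees(np.arctan2(e[1],e[0])))
u0,v0=map(int,ce[k]);cr=f[max(v0-120,0):v0+120,max(u0-160,0):u0+160];cv2.imwrite('pics/w3c.png',cv2.resize(cv2.cvtColor(cr,cv2.COLOR_RGB2BGR),None,fx=2,fy=2,interpolation=cv2.INTER_CUBIC))
print(i['s']['position'],yawof(i['s']))
E
```

```text
((319.5, 236.5), (87.0, 19.0), 90.0) [ 310  193   20   88 1599]
z [0.10901492 0.11155818 0.11282244]
top pts 0.9862414008755472 [0.45652621 0.25887305]
((457.04132080078125, 258.88720703125), (62.30581283569336, 12.905335426330566), 11.638269424438477)
-168.2779814714728
[0.45315787 0.25704591 0.21954873] -168.80007908922036
```

View pics/w3c.png

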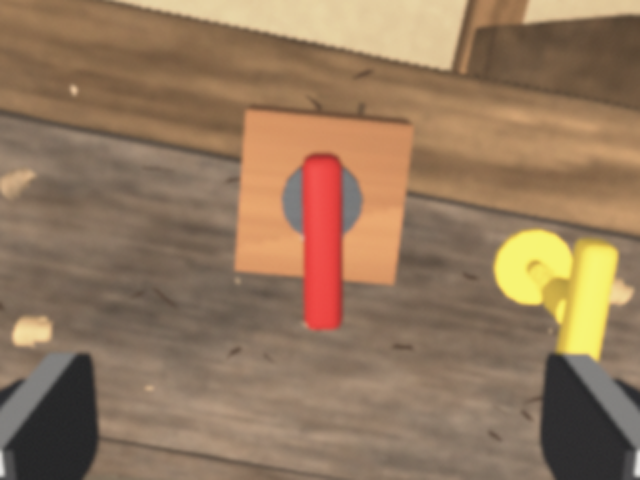

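The red T-handle at crop (323,240) sits on the wooden stand and is the rod meant. The yellow one at (590,300) lies outside and is the look-alike. The handle's centre is (0.457, 0.259), height 0.112, bar 62 x 13 mm, which all fit.

```bash
python3 - <<'E'
from h import *
plan([0.457,0.2588,0.0857],-168.3,.5,5)
E
```

```text
now [0.4533 0.2567 0.2193] -168.84
[[-0.8,0.3,26.7,0,0,np.float64(-0.11),0.5],[-0.8,0.2,26.7,0,0,np.float64(-0.1),0.5],[-0.8,0.3,26.8,0,0,np.float64(-0.11),0.5],[-0.8,0.3,26.7,0,0,np.float64(-0.11),0.5],[-0.8,0.2,26.7,0,0,np.float64(-0.11),0.5]]
```

Call:
apply_moves([
  [-2,0.7,26.7,0,0,-0.3,0.5],
  [-2,0.6,26.7,0,0,-0.2,0.5],
  [0,0,26.8,0,0,0,0.5],
  [0,0,26.7,0,0,0,0.5],
  [0,0,26.7,0,0,0,0.5],
  [0,0,0,0,0,0,0.3],
  [0,0,0,0,0,0,0],
  [0,0,0,0,0,0,0],
  [0,0,0,0,0,0,0],
  [0,0,0,0,0,0,0],
], grip_force=70)

```text
time_s: 4.92
position: [0.4572, 0.2598, 0.0861]
tool_rot: [[-0.979, -0.204, 0.001], [-0.204, 0.979, 0.0], [-0.001, -0.0, -1.0]]
ft_force: [0.8, -1.5, 1.8]
grip_width: 0.0127
gripper_force: 68.5
```

Call:
apply_moves([
  [0,0,-10,0,0,0,0],
  [0,0,-20,0,0,0,0],
  [0,0,-20,0,0,0,0],
  [0,0,-22,0,0,0,0],
  [0,0,0,0,0,0,0],
  [0,0,0,0,0,0,0],
])

```text
time_s: 5.68
position: [0.4564, 0.2597, 0.1569]
tool_rot: [[-0.979, -0.204, -0.001], [-0.204, 0.979, -0.0], [0.001, -0.0, -1.0]]
ft_force: [-0.2, -0.2, -1.7]
grip_width: 0.0132
gripper_force: 68.5
```

```bash
python3 - <<'E'
from h import *
plan([0.4793,0.0099,0.158],-158.5,0,7)
i=cam('wrist');save(i,'w4.png');s=i['s'];print(s['ft_force'],s['wrist_torque'])
E
```

```text
now [0.4564 0.2597 0.1569] -168.22
[[4.1,-35.6,-0.2,0,0,np.float64(-1.39),0],[4.9,-35.5,-0.1,0,0,np.float64(-1.39),0],[5.8,-35.4,-0.2,0,0,np.float64(-1.38),0],[6.7,-35.2,-0.2,0,0,np.float64(-1.39),0],[7.5,-35.0,-0.1,0,0,np.float64(-1.39),0],[8.3,-34.9,-0.2,0,0,np.float64(-1.39),0],[9.2,-34.6,-0.1,0,0,np.float64(-1.39),0]]
[-0.24704616 -0.17142791 -1.69144838] [0.01349891 0.0054193  0.01064134]
```

View pics/w4.png

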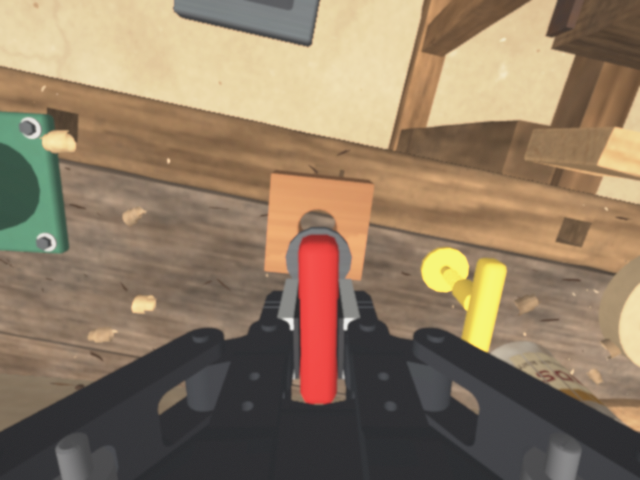

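The rod hangs straight in the grip, with the red handle at (319,320) and the collar at (319,255), both centred on the tool. On to the plug.

Call:
apply_moves([
  [4.1,-35.6,-0.2,0,0,-1.4,0],
  [4.9,-35.5,-0.1,0,0,-1.4,0],
  [5.8,-35.4,-0.2,0,0,-1.4,0],
  [6.7,-35.2,-0.2,0,0,-1.4,0],
  [7.5,-35,-0.1,0,0,-1.4,0],
  [8.3,-34.9,-0.2,0,0,-1.4,0],
  [9.2,-34.6,-0.1,0,0,-1.4,0],
  [0,0,0,0,0,0,0],
  [0,0,0,0,0,0,0],
  [0,0,0,0,0,0,0],
])

```text
time_s: 6.98
position: [0.4797, 0.0109, 0.1584]
tool_rot: [[-0.93, -0.369, -0.001], [-0.369, 0.93, 0.0], [0.0, 0.0, -1.0]]
ft_force: [-0.0, 0.3, -2.1]
grip_width: 0.0129
gripper_force: 68.7
```

```bash
python3 - <<'E'
from h import *
import pickle
i=cam('wrist');pickle.dump(i,open('w5.pkl','wb'));s=i['s'];print(s['position'],yawof(s),s['ft_force'],s['wrist_torque'])
j=cam('side');pickle.dump(j,open('s5.pkl','wb'))
# both in one picture, enlarged
a=cv2.resize(cv2.cvtColor(i['frame'][80:380,170:470],cv2.COLOR_RGB2BGR),(400,400),interpolation=cv2.INTER_CUBIC)
c=(np.array([.4791,.0089,.08])-j['o'])@j['R'];u=int(j['cx']+j['f']*c[0]/-c[2]);v=int(j['cy']+j['f']*c[1]/c[2]);print(u,v)
b=cv2.resize(cv2.cvtColor(j['frame'][v-40:v+40,u-40:u+40],cv2.COLOR_RGB2BGR),(400,400),interpolation=cv2.INTER_CUBIC)
cv2.imwrite('pics/w5.png',np.hstack([a,b]))
E
```

```text
[0.47967937 0.01088956 0.1583971 ] -158.35851156110095 [-0.00262297  0.31498465 -2.08692004] [0.02269509 0.04025638 0.00905143]
334 236
```

View pics/w5.png

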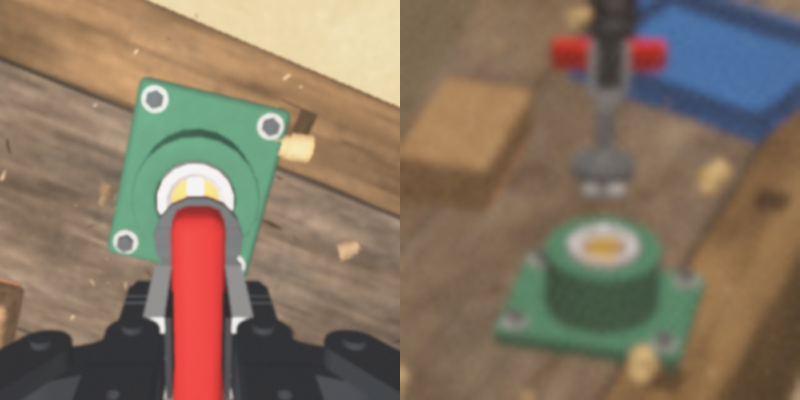

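The wrist view (left) shows the slot lined up with the handle, the ring at (196,200) and the collar at (198,225). The side view (right) shows the lugs at (604,188) right above the plug at (603,245). A 1 mm correction, then down to the recess.

Call:
apply_moves([
  [0.7,-0.8,12,0,0,0,0],
  [0,0,15,0,0,0,0],
  [0,0,8,0,0,0,0],
  [0,0,1,0,0,0,0],
  [0,0,0,0,0,0,0],
  [0,0,0,0,0,0,0],
])

```text
time_s: 7.82
position: [0.4798, 0.0089, 0.123]
tool_rot: [[-0.93, -0.368, 0.001], [-0.368, 0.93, -0.0], [-0.001, -0.001, -1.0]]
ft_force: [0.5, -0.1, -1.5]
grip_width: 0.0128
gripper_force: 68.7
```

Call:
apply_moves([
  [0,0,2,0,0,0,0],
  [0,0,2,0,0,0,0],
  [0,0,0,0,0,0,0],
  [0,0,0,0,0,0,0],
])

```text
time_s: 8.32
position: [0.4794, 0.009, 0.1184]
tool_rot: [[-0.93, -0.368, -0.001], [-0.368, 0.93, 0.0], [0.001, 0.0, -1.0]]
ft_force: [-1.0, -0.9, -1.6]
grip_width: 0.013
gripper_force: 70.5
```

Call:
apply_moves([
  [0,0,2,0,0,0,0],
  [0,0,2,0,0,0,0],
  [0,0,0,0,0,0,0],
  [0,0,0,0,0,0,0],
])

```text
time_s: 8.82
position: [0.4795, 0.009, 0.1146]
tool_rot: [[-0.93, -0.368, -0.0], [-0.368, 0.93, 0.0], [0.0, 0.0, -1.0]]
ft_force: [-1.3, 0.3, -2.8]
grip_width: 0.0132
gripper_force: 70.5
```

Call:
apply_moves([
  [0,0,2,0,0,0,0],
  [0,0,2,0,0,0,0],
  [0,0,0,0,0,0,0],
  [0,0,0,0,0,0,0],
])

```text
time_s: 9.32
position: [0.4796, 0.009, 0.1106]
tool_rot: [[-0.93, -0.368, -0.0], [-0.368, 0.93, 0.0], [0.0, 0.0, -1.0]]
ft_force: [-0.9, -0.7, -2.4]
grip_width: 0.0126
gripper_force: 70.5
```

Call:
apply_moves([
  [0,0,2,0,0,0,0],
  [0,0,2,0,0,0,0],
  [0,0,1,0,0,0,0],
  [0,0,0,0,0,0,0],
  [0,0,0,0,0,0,0],
])

```text
time_s: 9.95
position: [0.4796, 0.009, 0.1057]
tool_rot: [[-0.93, -0.368, 0.0], [-0.368, 0.93, -0.0], [-0.0, -0.0, -1.0]]
ft_force: [-0.7, -0.3, 2.1]
grip_width: 0.0129
gripper_force: 71.1
```

The force change of about 4 N at the expected height (0.1057) says the collar is home with the spring slightly compressed. Now turn clockwise, watching the torque.

Call:
apply_moves([
  [0,0,0,0,0,5,0],
  [0,0,0,0,0,5,0],
  [0,0,0,0,0,5,0],
  [0,0,0,0,0,5,0],
  [0,0,0,0,0,5,0],
  [0,0,0,0,0,3,0],
  [0,0,0,0,0,0,0],
])

```text
time_s: 10.82
position: [0.4796, 0.0092, 0.1057]
tool_rot: [[-0.994, 0.111, 0.0], [0.111, 0.994, 0.0], [-0.0, 0.0, -1.0]]
ft_force: [-1.8, 1.2, 1.7]
grip_width: 0.0127
gripper_force: 71.1
```

```bash
cat > t.py <<'E'
from h import *
s=telemetry.observe();print(s['time_s'],s['position'].round(4),round(yawof(s),2),s['ft_force'].round(2),s['wrist_torque'].round(4),s['q'].round(2)[5],s['joint_efforts'].round(3)[5])
E
python3 t.py
```

```text
10.825 [0.4796 0.0092 0.1057] 173.61 [-1.83  1.21  1.74] [ 0.2967  0.3655 -0.0029] -96.72 0.303
```

Call:
apply_moves([
  [0,0,0,0,0,4,0],
  [0,0,0,0,0,4,0],
  [0,0,0,0,0,0,0],
])

```text
time_s: 11.2
position: [0.4796, 0.009, 0.1057]
tool_rot: [[-0.969, 0.248, 0.0], [0.248, 0.969, -0.0], [-0.0, 0.0, -1.0]]
ft_force: [-1.0, 0.6, 2.6]
grip_width: 0.0129
gripper_force: 71.2
```

```bash
python3 t.py
```

```text
11.2 [0.4796 0.009  0.1057] 165.67 [-1.05  0.59  2.64] [0.0667 0.2824 0.0274] -88.78 0.373
```

Call:
apply_moves([
  [0,0,0,0,0,3,0],
  [0,0,0,0,0,0,0],
])

```text
time_s: 11.45
position: [0.4796, 0.0089, 0.1057]
tool_rot: [[-0.955, 0.297, 0.0], [0.297, 0.955, -0.0], [-0.0, -0.0, -1.0]]
ft_force: [-1.0, 0.2, 2.0]
grip_width: 0.013
gripper_force: 71.2
```

```bash
python3 t.py
```

```text
11.45 [0.4796 0.0089 0.1057] 162.7 [-0.98  0.17  1.99] [-0.0041  0.2853  0.031 ] -85.81 0.262
```

Call:
apply_moves([
  [0,0,0,0,0,3,0],
  [0,0,0,0,0,0,0],
])

```text
time_s: 11.7
position: [0.4796, 0.0088, 0.1057]
tool_rot: [[-0.938, 0.347, 0.0], [0.347, 0.938, -0.0], [-0.0, -0.0, -1.0]]
ft_force: [-1.9, -0.1, 1.4]
grip_width: 0.0128
gripper_force: 71.2
```

```bash
python3 t.py
```

```text
11.7 [0.4796 0.0088 0.1057] 159.71 [-1.89 -0.07  1.36] [-0.1071  0.3234 -0.0244] -82.82 0.267
```

Call:
apply_moves([
  [0,0,0,0,0,2,0],
  [0,0,0,0,0,0,0],
])

```text
time_s: 11.95
position: [0.4795, 0.0089, 0.1056]
tool_rot: [[-0.925, 0.381, -0.0], [0.381, 0.925, -0.0], [-0.0, -0.0, -1.0]]
ft_force: [-1.4, -1.1, 2.1]
grip_width: 0.013
gripper_force: 71.2
```

```bash
python3 t.py
```

```text
11.95 [0.4795 0.0089 0.1056] 157.6 [-1.4  -1.14  2.15] [-0.2368  0.3699  0.0228] -80.7 0.188
```

```bash
cat > t.py <<'E'
from h import *
T=[];F=[]
for k in range(5):
    s=telemetry.observe();T.append(s['wrist_torque']);F.append(s['ft_force']);get_image('wrist')
print(s['time_s'],s['position'].round(4),round(yawof(s),2),np.mean(F,0).round(2),np.mean(T,0).round(4),np.std(T,0)[2].round(4))
E
python3 t.py
```

```text
12.15 [0.4796 0.0089 0.1056] 157.61 [-2.03 -1.52  2.49] [-0.3039  0.3675  0.0358] 0.0205
```

Call:
apply_moves([
  [0,0,0,0,0,3,0],
  [0,0,0,0,0,0,0],
])

```text
time_s: 12.45
position: [0.4795, 0.0089, 0.1056]
tool_rot: [[-0.904, 0.429, -0.0], [0.429, 0.904, -0.0], [0.0, -0.0, -1.0]]
ft_force: [-2.2, -1.6, 3.0]
grip_width: 0.0126
gripper_force: 71.2
```

```bash
python3 t.py
```

```text
12.65 [0.4795 0.0089 0.1056] 154.62 [-2.27 -2.37  2.64] [-0.4646  0.4376  0.0418] 0.0333
```

Call:
apply_moves([
  [0,0,0,0,0,3,0],
  [0,0,0,0,0,0,0],
])

```text
time_s: 12.95
position: [0.4796, 0.0089, 0.1056]
tool_rot: [[-0.88, 0.475, -0.0], [0.475, 0.88, -0.0], [-0.0, -0.0, -1.0]]
ft_force: [-2.6, -1.8, 2.0]
grip_width: 0.013
gripper_force: 71.2
```

```bash
python3 t.py
```

```text
13.15 [0.4796 0.0089 0.1056] 151.62 [-2.27 -2.32  2.31] [-0.5107  0.4623  0.1016] 0.0277
```

Call:
apply_moves([
  [0,0,0,0,0,2,0],
  [0,0,0,0,0,0,0],
])

```text
time_s: 13.45
position: [0.4795, 0.009, 0.1056]
tool_rot: [[-0.862, 0.507, -0.0], [0.507, 0.862, -0.0], [0.0, -0.0, -1.0]]
ft_force: [-2.1, -2.3, 2.2]
grip_width: 0.0131
gripper_force: 71.2
```

```bash
python3 t.py
```

```text
13.65 [0.4796 0.009  0.1056] 149.59 [-2.31 -2.28  2.61] [-0.5294  0.4899  0.1403] 0.024
```

Call:
apply_moves([
  [0,0,0,0,0,1.2,0],
  [0,0,0,0,0,0,0],
  [0,0,0,0,0,0,0],
])

```text
time_s: 14.08
position: [0.4796, 0.009, 0.1056]
tool_rot: [[-0.852, 0.524, -0.0], [0.524, 0.852, -0.0], [0.0, -0.0, -1.0]]
ft_force: [-2.2, -2.8, 2.3]
grip_width: 0.0127
gripper_force: 71.2
```

```bash
python3 t.py
```

```text
14.275 [0.4796 0.009  0.1056] 148.38 [-2.3  -2.37  2.26] [-0.5342  0.4933  0.1395] 0.0379
```

Call:
apply_moves([
  [0,0,0,0,0,1,0],
  [0,0,0,0,0,0,0],
  [0,0,0,0,0,0,0],
])

```text
time_s: 14.7
position: [0.4796, 0.009, 0.1056]
tool_rot: [[-0.842, 0.539, 0.0], [0.539, 0.842, -0.0], [-0.0, 0.0, -1.0]]
ft_force: [-3.2, -3.2, 1.8]
grip_width: 0.0124
gripper_force: 71.2
```

```bash
python3 t.py
```

```text
14.9 [0.4796 0.009  0.1056] 147.38 [-2.49 -2.48  2.44] [-0.5185  0.5103  0.1749] 0.0177
```

The torque rose to about 0.17 N·m, so the stop has been pushed about 0.1 rad and the thread is snug. Ease the turning off, then draw.

Call:
apply_moves([
  [0,0,0,0,0,-3,0],
  [0,0,0,0,0,-3.5,0],
  [0.2,-0.7,0,0,0,0,0],
  [0,0,0,0,0,0,0],
])

```text
time_s: 15.45
position: [0.4793, 0.0086, 0.1057]
tool_rot: [[-0.897, 0.441, 0.001], [0.441, 0.897, 0.0], [-0.0, 0.001, -1.0]]
ft_force: [-1.8, 0.7, 1.9]
grip_width: 0.0126
gripper_force: 71.1
```

```bash
python3 t.py
```

```text
15.65 [0.4792 0.0085 0.1057] 153.85 [-0.88 -0.16  2.06] [-0.107   0.1879  0.0713] 0.031
```

Call:
apply_moves([
  [0,0,0,0,0,-2.5,0],
  [0,0,-2,0,0,0,0],
  [0,0,-2,0,0,0,0],
  [0,0,-2,0,0,0,0],
  [0,0,-2,0,0,0,0],
  [0,0,0,0,0,0,0],
])

```text
time_s: 16.45
position: [0.4786, 0.0086, 0.1131]
tool_rot: [[-0.916, 0.401, -0.002], [0.401, 0.916, 0.0], [0.002, -0.0, -1.0]]
ft_force: [0.8, -0.1, -16.9]
grip_width: 0.0126
gripper_force: 68.4
```

```bash
python3 t.py
```

```text
16.65 [0.4788 0.0085 0.1134] 156.38 [  0.63  -0.34 -16.28] [-0.0569 -0.1296 -0.0057] 0.0396
```

Call:
apply_moves([
  [0,0,-3,0,0,0,0],
  [0,0,-3,0,0,0,0],
  [0,0,-3,0,0,0,0],
  [0,0,-3,0,0,0,0],
  [0,0,-3,0,0,0,0],
  [0,0,-4,0,0,0,0],
  [0,0,-4,0,0,0,0],
  [0,0,-4,0,0,0,0],
  [0,0,-4,0,0,0,0],
  [0,0,0,0,0,0,0],
])

```text
time_s: 17.95
position: [0.4793, 0.0084, 0.1451]
tool_rot: [[-0.916, 0.401, 0.001], [0.401, 0.916, -0.0], [-0.001, 0.0, -1.0]]
ft_force: [0.2, -0.7, -3.2]
grip_width: 0.0123
gripper_force: 70.3
```

Call:
apply_moves([
  [0,0,-4,0,0,0,0],
  [0,0,-5,0,0,0,0],
  [0,0,-6,0,0,0,0],
  [0,0,-6,0,0,0,0],
  [0,0,-5,0,0,0,0],
  [0,0,0,0,0,0,0],
  [0,0,0,0,0,0,0],
  [0,0,0,0,0,0,0],
])

```text
time_s: 18.95
position: [0.479, 0.0085, 0.1704]
tool_rot: [[-0.916, 0.401, -0.0], [0.401, 0.916, 0.0], [0.0, -0.0, -1.0]]
ft_force: [0.1, -0.8, -3.4]
grip_width: 0.0127
gripper_force: 70.2
```

```bash
python3 t.py; python3 - <<'E'
from h import *
import pickle
i=cam('side');j=cam('wrist');s=i['s'];p=s['position']
c=(np.array([p[0],p[1],.09])-i['o'])@i['R'];u=int(i['cx']+i['f']*c[0]/-c[2]);v=int(i['cy']+i['f']*c[1]/c[2])
b=cv2.resize(cv2.cvtColor(i['frame'][v-40:v+40,u-40:u+40],cv2.COLOR_RGB2BGR),(400,400),interpolation=cv2.INTER_CUBIC)
a=cv2.resize(cv2.cvtColor(j['frame'],cv2.COLOR_RGB2BGR),(400,300),interpolation=cv2.INTER_AREA)
cv2.imwrite('pics/w6.png',np.hstack([np.vstack([a,np.zeros((100,400,3),np.uint8)]),b]))
pickle.dump(j,open('w6.pkl','wb'))
E
```

```text
19.15 [0.479  0.0084 0.1705] 156.38 [ 0.04  0.11 -3.54] [-0.0143  0.0063  0.0014] 0.0131
```

View pics/w6.png

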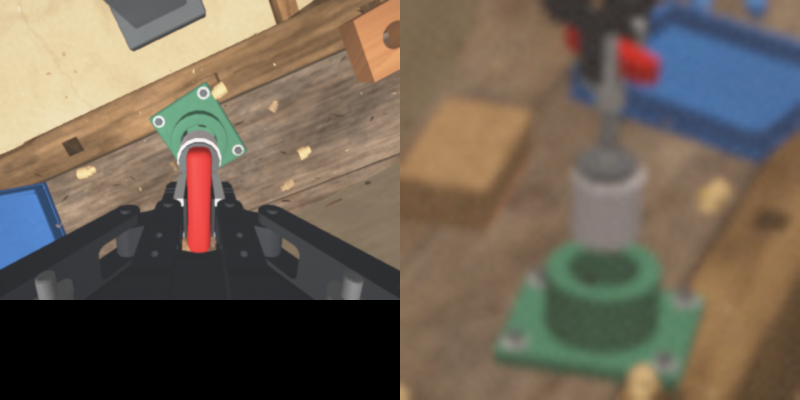

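The plug hangs upright on the rod, clear above the bore: the side crop shows the plug at (605,205) and the empty bore at (603,265). The force fits the weight of rod plus plug. Now to the tray's centre at about (0.509, -0.303).

Call:
apply_moves([
  [-7.5,-13.7,0,0,0,0,0],
  [-14,-25.2,0,0,0,0,0],
  [-15,-27.1,0,0,0,0,0],
  [-15,-27.1,0,0,0,0,0],
  [-15,-27.1,0,0,0,0,0],
  [-15,-27.1,0,0,0,0,0],
  [-15,-27.1,0,0,0,0,0],
  [-15,-27.1,0,0,0,0,0],
  [-15,-27.1,0,0,0,0,0],
  [-14,-25.2,0,0,0,0,0],
  [-7.5,-13.7,0,0,0,0,0],
  [-3.5,-6.3,0,0,0,0,0],
])

```text
time_s: 20.8
position: [0.5079, -0.3039, 0.1703]
tool_rot: [[-0.916, 0.401, -0.0], [0.401, 0.916, 0.0], [0.001, 0.0, -1.0]]
ft_force: [0.3, -0.4, -3.1]
grip_width: 0.0129
gripper_force: 70.3
```

Call:
apply_moves([
  [0,0,10,0,0,0,0],
  [0,0,15,0,0,0,0],
  [0,0,15,0,0,0,0],
  [0,0,13,0,0,0,0],
  [0,0,7,0,0,0,0],
  [0,0,3,0,0,0,0],
  [0,0,0,0,0,0,0],
  [0,0,0,0,0,0,0],
])

```text
time_s: 21.8
position: [0.5084, -0.3033, 0.1081]
tool_rot: [[-0.916, 0.401, 0.001], [0.401, 0.916, -0.001], [-0.001, -0.0, -1.0]]
ft_force: [0.5, -0.4, -3.6]
grip_width: 0.0128
gripper_force: 70.3
```

```bash
python3 t.py
```

```text
22.0 [ 0.5082 -0.3032  0.1078] 156.38 [ 0.12 -0.37 -3.67] [ 0.006   0.0028 -0.0097] 0.0544
```

Call:
apply_moves([
  [0,0,2,0,0,0,0],
  [0,0,1.5,0,0,0,0],
  [0,0,1,0,0,0,0],
  [0,0,0,0,0,0,0],
  [0,0,0,0,0,0,0],
])

```text
time_s: 22.68
position: [0.5082, -0.3031, 0.1031]
tool_rot: [[-0.916, 0.401, 0.0], [0.401, 0.916, 0.0], [-0.0, 0.0, -1.0]]
ft_force: [0.1, 0.4, -4.2]
grip_width: 0.0128
gripper_force: 70.2
```

Call:
apply_moves([
  [0,0,1,0,0,0,0],
  [0,0,1,0,0,0,0],
  [0,0,0,0,0,0,0],
  [0,0,0,0,0,0,0],
])

```text
time_s: 23.18
position: [0.5083, -0.3032, 0.1014]
tool_rot: [[-0.916, 0.401, 0.0], [0.401, 0.916, -0.0], [-0.001, -0.0, -1.0]]
ft_force: [-0.4, -0.3, 1.6]
grip_width: 0.0127
gripper_force: 70.9
```

```bash
python3 t.py
```

```text
23.375 [ 0.5083 -0.3032  0.1013] 156.38 [-0.07  0.21  1.65] [0.0373 0.0363 0.0057] 0.019
```

Call:
apply_moves([
  [0,0,-0.7,0,0,0,0],
  [0,0,0,0,0,0,0],
  [0,0,0,0,0,0,0.25],
  [0,0,0,0,0,0,0.5],
  [0,0,0,0,0,0,0.5],
  [0,0,0,0,0,0,0.5],
], grip_force=20)

```text
time_s: 24.18
position: [0.5082, -0.3031, 0.1018]
tool_rot: [[-0.916, 0.401, -0.0], [0.401, 0.916, 0.0], [0.0, 0.0, -1.0]]
ft_force: [-0.2, 0.5, 0.3]
grip_width: 0.0425
gripper_force: 0.0
```

Call:
apply_moves([
  [0,0,-5,0,0,0,0.5],
  [0,0,-15,0,0,0,0.5],
  [0,0,-25,0,0,0,0.5],
  [0,0,-30,0,0,0,0.5],
  [0,0,-30,0,0,0,0.5],
  [0,0,-15,0,0,0,0.5],
  [0,0,0,0,0,0,0.5],
  [0,0,0,0,0,0,0.5],
])

```text
time_s: 25.18
position: [0.5079, -0.3029, 0.2207]
tool_rot: [[-0.916, 0.401, -0.002], [0.401, 0.916, 0.001], [0.002, 0.001, -1.0]]
ft_force: [-0.6, -0.1, -0.0]
grip_width: 0.0428
gripper_force: 0.0
```

```bash
python3 - <<'E'
from h import *
i=cam('side');j=cam('wrist')
c=(np.array([.508,-.303,.07])-i['o'])@i['R'];u=int(i['cx']+i['f']*c[0]/-c[2]);v=int(i['cy']+i['f']*c[1]/c[2])
b=cv2.resize(cv2.cvtColor(i['frame'][v-40:v+40,u-40:u+40],cv2.COLOR_RGB2BGR),(400,400),interpolation=cv2.INTER_CUBIC)
a=cv2.resize(cv2.cvtColor(j['frame'],cv2.COLOR_RGB2BGR),(400,300),interpolation=cv2.INTER_AREA)
cv2.imwrite('pics/w7.png',np.hstack([np.vstack([a,np.zeros((100,400,3),np.uint8)]),b]))
print(j['s']['ft_force'],j['s']['gripper_force'],j['s']['time_s'])
E
```

```text
[-0.10596659 -0.36806453 -1.08232921] 0.0 25.225
```

View pics/w7.png

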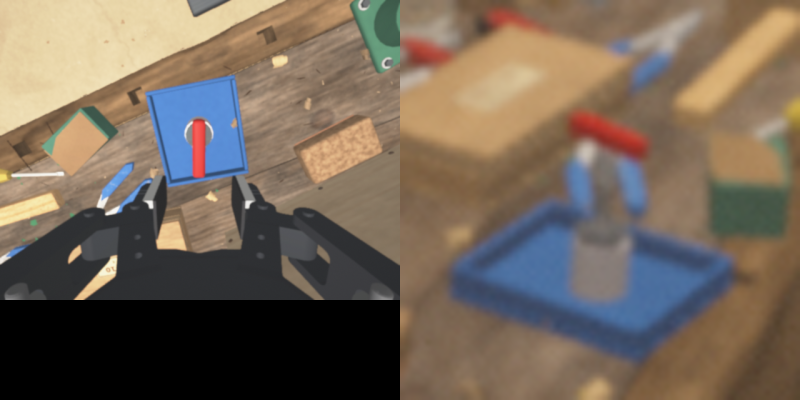

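The plug with the rod stands upright in the middle of the tray: wrist view (198,140), side crop (600,265). The gripper is clear, so I'm handing in.

```bash
python3 -c "
from rig import env
print(env.close_job())"
```

```text
the job is handed in; nothing more can be done
None
```

The job is handed in at about 25 s of the 72 s: the rod was threaded snug, and the plug was drawn and stands upright on the rod in the blue tray, released, though the judge returned no verdict.

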